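# Put the doming set back in order

## Task

Put the doming set back in order: set the orange insert in the recess of the blue die holder and press it down until it is fully home, flush with the holder's top. Lower the polished brass ball gently to the bottom of the terracotta pot and let go of it there, without dropping or knocking it, and leave the other things on the bench alone.

Things in the scene. Friction and masses are not known exactly. Their poses are not given: they have to be found in the camera images.
- insert: Orange rectangular nylon forming insert, 60 (its x) x 44 (its y) x 32 (z, height) mm, flat all over, about 0.18 kg, loose. It starts lying flat on the bench at any of a wide range of yaws. Origin: centre of its underside, z up. A half turn makes no difference to it.
- holder: Blue steel die holder, fixed to the bench, 120 (x) x 100 (y) x 52 (z) mm, with a rectangular recess from above in its middle, 64 (along its x) x 48 (along its y) mm, widening over its top 6 mm by a sloped lead-in to 72 x 56 mm at the mouth; so below that the insert fits with 2 mm to spare on every side, long side along the holder's x. Origin: centre of its underside, z up.
- recess (a point): Centre of the recess's mouth, level with the holder's top face (52 mm above the bench); axes as the holder's.
- seat (a joint): Knock-out plate, the aluminium floor of the recess: slides down stiffly and stays where it is left (about 7 N to move it; the insert's own weight does not). Metres pressed down: 0 = raised, its top 18 mm below the mouth, so an insert stood on it is 14 mm proud; 0.014 = fully down on its stop, its top 32 mm below the mouth, the insert flush. It starts raised or up to 2 mm down.
- seat_top (a point): Centre of the upper face of the knock-out plate (58 x 42 mm); moves with it.
- ball: Polished brass ball, 44 mm in diameter, about 0.3 kg, loose, resting on a black ring stand. Origin: the ball's lowest point as it starts (it turns with the ball); see ball_center.
- ball_center (a point): Centre of the ball; about 29 mm above the bench at the start.
- stand: Black rubber ring on which the ball starts, fixed to the bench: 40 mm outside, 28 mm inside diameter, 12 mm high. Origin: centre of its underside.
- pot: Round terracotta pot, fixed to the bench, open on top: 144 mm outside and 134 mm inside diameter at the rim, narrowing a little towards the bottom (inside floor about 106 mm across), 66 mm high, wall 5 mm. Origin: centre of its underside.
- pot_in (a point): Centre of the pot's flat inner floor, 6 mm above the bench, 60 mm below the rim.
- hammer: Bystander, loose: a hammer, at the edge of the work area.
- screwdriver: Bystander, loose: a red-handled screwdriver, at the edge of the work area.
- benchblock: Bystander, loose: a bare steel bench block, 65 x 65 x 22 mm, at the edge of the work area.
- jar: Bystander, loose: a jar, 60 across, 75 tall, at the edge of the work area.
- mug: Bystander, loose: a blue mug, 80 across, 95 tall, at the edge of the work area.
- wrench: Bystander, loose: a wrench, at the edge of the work area.
Mind the look-alikes: they are no part of the job. Of the things shaped like the insert, the orange one is meant. Leave any pink look-alike of the pot alone.

How it is judged:
At the end, for the whole second after the job is handed in: The insert sits upright in the holder's recess with its top within 1.8 mm of flush (knock-out plate at least 12 mm down), square with it and at rest; the ball lies at the bottom of the pot (centre less than 32 mm above its inner floor, within 50 mm of its axis), no longer rolling (under 0.08 m/s) (z of insert in the frame of recess below -0.0302 m and horizontal distance between insert and recess below 0.004 m and angle between insert's own z axis and vertical below 0.06 rad and angle between the x axis of insert and the x axis of holder, either way round below 0.12 rad and value of joint seat above 0.012 m and linear speed of insert below 0.02 m/s and horizontal distance between ball_center and pot_in below 0.05 m and z of ball_center in the frame of pot_in below 0.032 m and linear speed of ball below 0.08 m/s); the robot touches nothing.
It fails at once if the ball strikes the pot or is pressed on it with more than 45 N (contact force between ball and pot above 45 N).
It fails at once if the ball is dropped (moving faster than 0.45 m/s with no finger on it, as after a free fall of some 10 to 20 mm) (linear speed of ball above 0.45 m/s and contact force between the fingers and ball below 0.05 N).
It fails at once if a bystander (hammer, screwdriver, bench block, jar, mug or wrench) is shifted by more than 40 mm (distance of any of hammer, screwdriver, benchblock, jar, mug, wrench from where it was at the start of the episode above 0.04 m).
It also fails if it takes over 56 s, if anything falls off the work surface, if the arm or the gripper's body presses on something with over 40 N, if the wrist force passes 120 N, or if a joint passes its speed limit or range.

## Robot

A 7-joint arm with a two-finger parallel gripper is mounted at the origin on the work surface. World frame = base frame: x ahead of the robot, y to its left, z up, the work surface at z = 0. Lengths are in m, angles in rad, forces in N, time in s.
With the tool pointing down it reaches from about 0.35 to 0.9 m from the base axis. Payload 8.1 kg.
Tool frame: the origin (TCP) lies at the very end of the fingers, on their centre line; the grasp point (between the pads) lies 19 mm behind it (arm.tcp_to_grasp is the z of the grasp point in the tool frame, in m); z points along the fingers, y is the line along which they close (so a half turn about z gives the same grasp; the last joint's range is limited). The gripper opens to 92 mm and grips with 3 to 60 N. Pads are 19 mm wide; open, the fingers measure 130 mm over their backs; the gripper's body (75 mm by 190 mm) begins 47 mm behind the grasp point.
Start: joints at [1.198, 0.434, 0.025, 1.573, -0.012, 1.134, -0.075], TCP at [0.167, -0.602, 0.227] pointing down, gripper open.
Joint ranges: [-2.62, 2.62], [-0.44, 2.09], [-1.27, 1.32], [0.08, 2.57], [-1.32, 4.46], [0.12, 2], [-2.74, 2.74]. Speed limits (rad/s): [2.22, 2.22, 3.01, 3.01, 3.14, 3.14, 3.14].

## Interface

Orientations are given as a rotation vector (axis times angle).
In Python, from cell import readout, vision, sign_off, arm gives the robot as it stands. The module is installed in compiled form; this text tells all that it offers.
- The arm moves only by the shell command python3 -m creep 'ROWS' [FORCE]. ROWS is JSON, a list of rows, each a list of 5 numbers: the shift along the tool's x, y, z in units of 4 cm (1.0 is 4 cm), then the turn about the tool's z in units of 4 degrees (1.0 is 4 degrees), then the opening, from 0 (shut) to 1 (fully open). A call has 1 to 12 rows; each row shifts and turns the commanded pose from where the row before left it, along the tool's axes as they then stand; what a row does not reach is not made up. A row lasts 1/8 s, in which the tool goes at most 62.5 mm and 10.7 degrees, less where a joint would pass 70% of its speed; a pose out of reach is approached as far as the arm can. A call with a number of a shift or a turn outside -1 to 1 is refused whole. A call with a gripper value outside its range is refused whole. The fingers move at their own pace and stop on an object; FORCE is the grip in N (left out, the last holds). Time passes only in rows, so rows that do not move let the fingers close. It gives the time, the measured TCP pose, the force, the opening and the grip force at its end, in the units of the state.
- readout.observe(): the state, without advancing time (a new reading comes with each control period).
- vision.get_image(name): name is "side" or "top" or "wrist"; returns a dict with "pixels" (480x640x3 uint8, blue, green, red), "z_map" (480x640 float32, m along the optical axis (not along the pixel's ray), 0 where there is no reading), "camera_matrix" (3x3 intrinsics, pixels), "k1" (the pictures are not rectified: a ray, as slopes to the right and down, at radius r is drawn at 1 + k1 r^2 times it, then the intrinsics apply), "position" and "rotation" of the camera in the world. Camera axes: x right, y up, looking along -z (the intrinsics and any distortion apply to the point x, -y, -z); pixel columns grow to the right and rows downward; lengths in m; the calibration is good to about 2 mm. A picture is of the moment at which its call begins.
- sign_off(): hands the job in; it is judged then, once.
The state is a dict: "clock": time; "joints": joint angles; "dq": joint speeds; "joint_efforts": joint torques, N m; "position": TCP position; "ee_rot": TCP orientation; "force": force on the tool from outside, world axes, zero at the start; "ft_torque": the same for the moment, N m; "width": opening from 0.0 (shut) to 1.0 (fully open); "gripper_force": force on a finger pad.
Only numpy, scipy, OpenCV 4.12 (cv2) and the standard library are available. Lean on these libraries where they do the work, as an engineer would, in place of code of your own. Each camera call takes 0.05 s, during which the arm holds its last target. There are 200 camera calls.

## Working session

There is one attempt and no reset: what is moved stays moved. The work goes in short steps, Python scripts to look and compute and a shell command to move; the robot and the scene stay as the last step left them, time stands still between calls to the robot, and variables do not carry over. Pictures are saved under pics/ and viewed, at most 10 in all, crops included, and the job is handed in when it is done.

```bash
mkdir -p pics; python3 - <<'E'
from cell import readout, vision
import cv2,numpy as np
s=readout.observe();print(s)
for n in("top","side"):
    d=vision.get_image(n);cv2.imwrite(f"pics/{n}0.png",d["pixels"]);np.savez(f"{n}0.npz",**d)
    print(n,d["camera_matrix"],d["k1"],d["position"],d["rotation"])
E
```

```text
{'clock': 0.0, 'joints': array([ 1.19839838,  0.43519623,  0.02497519,  1.57407692, -0.0115543 ,
        1.13401669, -0.07510324]), 'dq': array([ 0.00086386, -0.00148127,  0.00138489, -0.00220726,  0.0002802 ,
        0.00150083, -0.001413  ]), 'joint_efforts': array([-5.96231512e-04, -6.67858315e+01,  9.84380096e-01, -3.14467621e+01,
       -6.06932002e-02,  4.26173990e-02,  1.99020542e-04]), 'position': array([ 0.16637966, -0.60192219,  0.22596944]), 'ee_rot': array([-3.11157231e+00, -4.22224824e-01,  6.09886782e-04]), 'force': array([ 0.40583982,  0.47211763, -0.25244172]), 'ft_torque': array([-0.01896115, -0.02190726, -0.0122767 ]), 'gripper_force': 0.0, 'width': 0.994450909124896}
top [[578.39463783   0.         320.61627254]
 [  0.         578.39463783 234.81021823]
 [  0.           0.           1.        ]] -0.05516214299362501 [ 0.27756159 -0.0242585   1.42550287] [ 0.14727977 -0.13342394 -1.58851676]
side [[476.80398232   0.         325.30056091]
 [  0.         476.80398232 235.60319019]
 [  0.           0.           1.        ]] 0.019174959119251638 [0.07905316 0.92270352 0.81064513] [ 0.2739643  -1.24209679 -2.38338201]
```

View pics/top0.png

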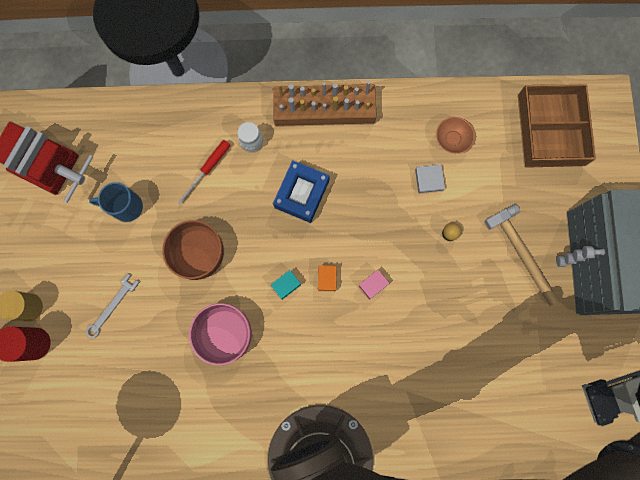

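View pics/side0.png

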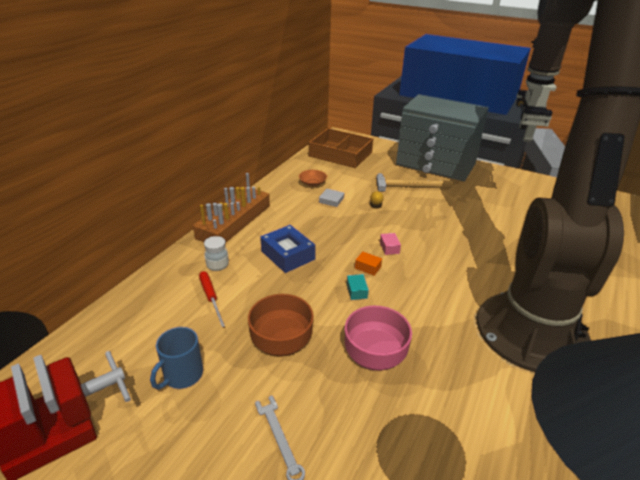

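Candidates, in top-view pixels:
- **Insert:** orange block (327,278) is the one. The teal block (286,285) and pink block (375,285) are decoys.
- **Pot:** big terracotta pot (193,250) is the one. The pink pot (220,334) and the small terracotta dish (456,135) are decoys.
- **Ball:** brass ball (452,231).
- **Holder:** blue (301,191), with a light plate in its recess.

Next I'll measure these and check the choice in one crop.

```bash
cat > h.py <<'E'
import cv2,numpy as np
from scipy.spatial.transform import Rotation as R
def ray(d,px):
    px=np.atleast_2d(np.asarray(px,float));K=d["camera_matrix"]
    # forward: drawn = s*(1+k1 r^2); invert with cv2
    s=cv2.undistortPoints(px[:,None],K,np.array([float(d["k1"]),0,0,0]))[:,0]
    v=np.c_[s[:,0],-s[:,1],-np.ones(len(s))]
    return v@R.from_rotvec(d["rotation"]).as_matrix().T
def plane(d,px,z):
    v=ray(d,px);p=d["position"];return p+v*((z-p[2])/v[:,2])[:,None]
def mask(d,lo,hi,box=None):
    m=cv2.inRange(cv2.cvtColor(d["pixels"],cv2.COLOR_BGR2HSV),lo,hi)
    if box:
        k=np.zeros_like(m);x0,y0,x1,y1=box;k[y0:y1,x0:x1]=1;m*=k
    return m
def big(m): return max(cv2.findContours(m,0,1)[0],key=cv2.contourArea)[:,0]
def rect(P):
    c,(w,h),a=cv2.minAreaRect((P[:,:2]*1000).astype(np.float32))
    if w<h:w,h,a=h,w,a+90
    return np.array(c)/1000,(w,h),(a+90)%180-90   # long-axis yaw deg
def togo(s,target,yaw=None):
    """units in tool axes to get TCP to target; yaw: world direction (deg) the tool y should lie along"""
    M=R.from_rotvec(s["ee_rot"]).as_matrix()
    u=M.T@(np.array(target)-s["position"])/.04
    ty=np.degrees(np.arctan2(M[1,1],M[0,1]))
    t=None if yaw is None else -((yaw-ty+90)%180-90)/4
    return u.round(2),t,round(ty,1),(M[:,2]).round(3)
E
python3 - <<'E'
from h import *
d={k:v for k,v in np.load("top0.npz").items()};d["k1"]=float(d["k1"])
m=mask(d,(5,170,120),(20,255,255),(310,255,345,300));c=big(m);print("insert",rect(plane(d,c,.032)),cv2.contourArea(c))
m=mask(d,(105,120,40),(125,255,255),(265,150,340,230));c=big(m);print("holder",rect(plane(d,c,.052)))
m=mask(d,(0,0,150),(180,80,255),(285,170,320,210));c=big(m);print("plate",rect(plane(d,c,.034)))
m=mask(d,(15,80,40),(30,255,255),(438,218,466,246));
for v in [(452,231)]:print(d["pixels"][v[1]-10:v[1]+11:5,v[0]-10:v[0]+11:5])
print("ball",plane(d,[(452.5,231)],.029))
m=mask(d,(0,80,30),(12,255,200),(155,212,232,288));c=big(m);e=cv2.fitEllipse(c);print("pot",e,plane(d,[e[0]],.066))
P=plane(d,c,.066);print(cv2.minEnclosingCircle((P[:,:2]).astype(np.float32)))
cv2.imwrite("pics/crop.png",cv2.resize(d["pixels"][150:300,265:475],None,fx=3.8,fy=3.8,interpolation=cv2.INTER_CUBIC))
E
```

```text
insert (array([ 0.42362183, -0.02787936]), (60.6263542175293, 43.62209701538086), -1.3041152954101562) 418.5
holder (array([0.63559351, 0.03026077]), (126.80874633789062, 103.48863983154297), -24.277389526367188)
plate (array([0.64180377, 0.03084359]), (53.65755844116211, 40.86098098754883), -24.41944122314453)
[[[ 96 139 172]
  [ 94 140 174]
  [ 88 124 154]
  [ 69 101 125]
  [111 164 201]]

 [[102 152 184]
  [ 54 105 134]
  [ 67 131 160]
  [ 59 113 140]
  [ 77 112 138]]

 [[ 58  73  91]
  [ 63 127 161]
  [ 78 161 199]
  [ 67 136 168]
  [ 80 118 145]]

 [[ 81 119 145]
  [ 59 118 148]
  [ 63 134 164]
  [ 58 121 151]
  [113 164 196]]

 [[107 156 192]
  [102 148 182]
  [106 147 180]
  [119 171 210]
  [112 167 203]]]
ball [[ 0.53116707 -0.33886442  0.029     ]]
pot ((192.54615783691406, 249.67922973632812), (58.83734893798828, 60.17963790893555), 95.69287872314453) [[0.49358386 0.29184647 0.066     ]]
((0.4930010437965393, 0.2920210659503937), 0.07499303668737411)
```

View pics/crop.png

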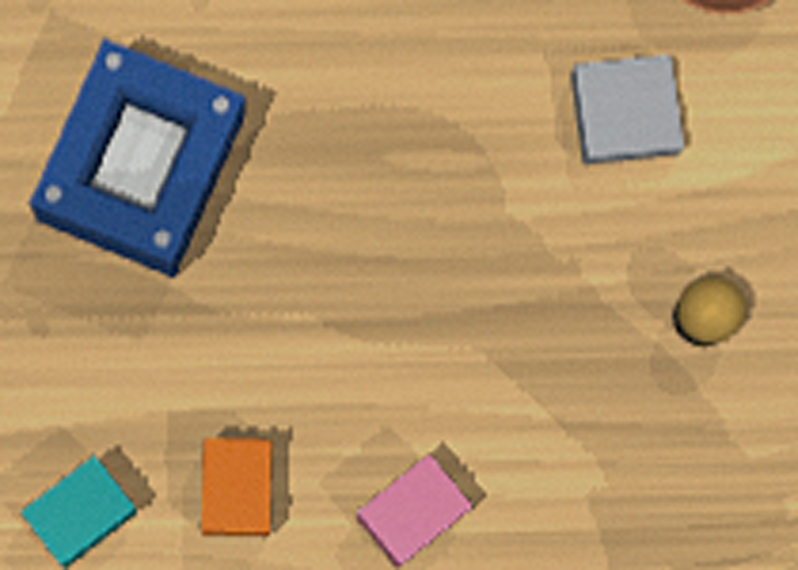

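The crop shows the flat orange rectangle at crop (237,486), with teal to its left and pink to its right. It also shows the blue holder with its pale plate, and the brass ball on its black ring at crop (712,309). The choice is confirmed. I'll take the ball first.

```bash
python3 - <<'E'
from h import *;from cell import readout
print(togo(readout.observe(),(.531,-.339,.15)))
E
```

```text
(array([10.54, -3.91,  1.9 ]), None, np.float64(-74.5), array([-0.001,  0.001, -1.   ]))
```

```bash
python3 -m creep '[[0.5,-0.2,0.1,0,1],[1,-0.4,0.2,0,1],[1,-0.4,0.2,0,1],[1,-0.4,0.2,0,1],[1,-0.4,0.2,0,1],[1,-0.4,0.2,0,1],[1,-0.4,0.2,0,1],[1,-0.4,0.2,0,1],[1,-0.4,0.2,0,1],[1,-0.3,0.2,0,1],[0.6,-0.2,0,0,1],[0.4,-0.1,0,0,1]]' 20; python3 -m creep '[[0,0,0,0,1],[0,0,0,0,1]]'; python3 - <<'E'
from h import *;from cell import readout,vision
s=readout.observe();print(s["position"],s["joints"])
d=vision.get_image("wrist");np.savez("w1.npz",**d);cv2.imwrite("pics/w1.png",d["pixels"]);print(d["position"])
E
```

```text
clock: 1.6
position: [0.5302, -0.3333, 0.1503]
ee_rot: [-3.111, -0.427, 0.0]
force: [-0.7, -0.5, 0.6]
width: 1.001
gripper_force: 0.0
clock: 1.85
position: [0.5277, -0.3372, 0.1507]
ee_rot: [3.113, 0.42, -0.001]
force: [-0.4, -0.4, 0.2]
width: 1.0
gripper_force: 0.0
[ 0.52765065 -0.33718823  0.15070934] [ 0.53575953  0.50725295 -0.07760219  1.65473508  0.04631378  0.98179311
 -0.860367  ]
[ 0.6077435  -0.31334995  0.308431  ]
```

View pics/w1.png

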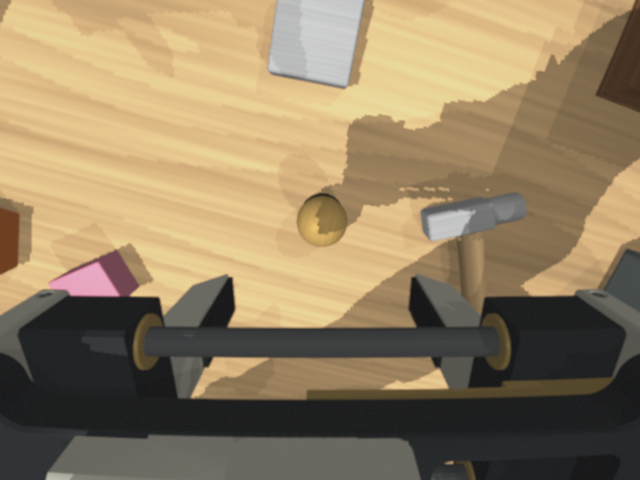

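The wrist picture shows the ball at (322,220), about 25 px in radius. The hammer head's near edge at (424,222) is roughly 90 mm away, so the opened fingers (65 mm) clear it.

```bash
python3 - <<'E'
from h import *;from cell import readout
d=dict(np.load("w1.npz"))
p=plane(d,[(322,220)],.029)[0];print(p)
t=dict(np.load("top0.npz"));print(plane(t,[(452.4,231.3)],.029))
print(togo(readout.observe(),(p[0],p[1],.012)))
E
```

```text
[ 0.53275184 -0.33476052  0.029     ]
[[ 0.53042382 -0.3385715   0.029     ]]
(array([ 0.15, -0.03,  3.47]), None, np.float64(-74.7), array([-0.001, -0.001, -1.   ]))
```

```bash
python3 -m creep '[[0.12,0,0.5,0,1],[0,0,0.8,0,1],[0,0,0.8,0,1],[0,0,0.7,0,1],[0,0,0.4,0,1],[0,0,0.2,0,1],[0,0,0.05,0,1],[0,0,0,0,0.7],[0,0,0,0,0.5],[0,0,0,0,0.4]]'; python3 -m creep '[[0,0,0,0,0.3],[0,0,0,0,0.3],[0,0,0,0,0.3],[0,0,0,0,0.3]]' 20
```

```text
clock: 3.15
position: [0.5337, -0.3352, 0.0133]
ee_rot: [3.112, 0.422, 0.001]
force: [0.2, 0.5, -0.4]
width: 0.722
gripper_force: 0.0
clock: 3.65
position: [0.5336, -0.3354, 0.0129]
ee_rot: [3.112, 0.422, 0.001]
force: [0.2, -2.2, 1.0]
width: 0.472
gripper_force: 20.0
```

```bash
python3 -m creep '[[0,0,-0.15,0,0.3],[0,0,-0.4,0,0.3],[0,0,-0.8,0,0.3],[0,0,-1,0,0.3],[0,0,-0.9,0,0.3],[0,0,-0.4,0,0.3],[0,0,0,0,0.3]]';  python3 - <<'E'
from h import *;from cell import readout
print(togo(readout.observe(),(.4935,.292,.16)))
E
```

```text
clock: 4.53
position: [0.5338, -0.3351, 0.1597]
ee_rot: [3.112, 0.422, 0.002]
force: [0.2, 0.2, -4.4]
width: 0.467
gripper_force: 20.0
(array([  3.21, -15.38,  -0.02]), None, np.float64(-74.5), array([ 0.002, -0.001, -1.   ]))
```

```bash
python3 -m creep '[[0.1,-0.3,0,0,0.3],[0.1,-0.7,0,0,0.3],[0.2,-1,0,0,0.3],[0.2,-1,0,0,0.3],[0.2,-1,0,0,0.3],[0.2,-1,0,0,0.3],[0.2,-1,0,0,0.3],[0.2,-1,0,0,0.3],[0.2,-1,0,0,0.3],[0.2,-1,0,0,0.3],[0.2,-1,0,0,0.3],[0.2,-1,0,0,0.3]]';python3 -m creep '[[0.2,-1,0,0,0.3],[0.2,-1,0,0,0.3],[0.2,-1,0,0,0.3],[0.2,-0.7,0,0,0.3],[0.1,-0.4,0,0,0.3],[0,-0.3,0,0,0.3],[0,0,0,0,0.3],[0,0,0,0,0.3]]';  python3 - <<'E'
from h import *;from cell import readout,vision
s=readout.observe();print(togo(s,(.4935,.292,.011)),s["joints"][6])
d=vision.get_image("wrist");np.savez("w2.npz",**d);cv2.imwrite("pics/w2.png",d["pixels"])
d=vision.get_image("side");cv2.imwrite("pics/s2.png",d["pixels"][200:420,150:460])
E
```

```text
clock: 6.02
position: [0.4992, 0.1144, 0.1573]
ee_rot: [3.113, 0.424, -0.004]
force: [0.6, -0.1, -3.5]
width: 0.468
gripper_force: 20.0
clock: 7.02
position: [0.489, 0.2904, 0.1586]
ee_rot: [3.112, 0.42, -0.0]
force: [0.0, 0.4, -2.9]
width: 0.465
gripper_force: 20.0
(array([ 0.12, -0.01,  3.69]), None, np.float64(-74.6), array([-0.   , -0.001, -1.   ])) -2.053741927591162
```

View pics/w2.png

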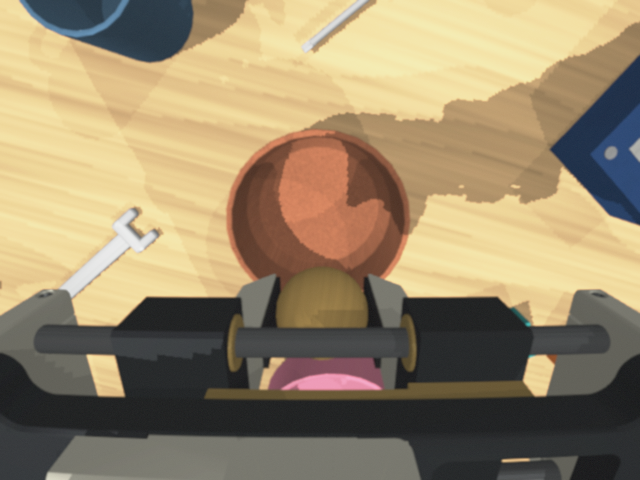

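The ball is held at (322,312). The terracotta rim spans columns 228–410 with its top at row 130, so the pot's centre is about (319,220). I'll check that against the top view's centre.

```bash
python3 - <<'E'
from h import *
d=dict(np.load("w2.npz"));print(plane(d,[(319,220),(228,215),(410,215),(319,130)],.066))
E
python3 -m creep '[[0.12,0,0.4,0,0.3],[0,0,0.7,0,0.3],[0,0,0.7,0,0.3],[0,0,0.6,0,0.3],[0,0,0.4,0,0.3],[0,0,0.3,0,0.3],[0,0,0.15,0,0.3],[0,0,0.15,0,0.3],[0,0,0.1,0,0.3],[0,0,0,0,0.3],[0,0,0,0,0.3]]'
```

```text
[[0.50133164 0.29724779 0.066     ]
 [0.4867345  0.36577387 0.066     ]
 [0.52370945 0.23080378 0.066     ]
 [0.56554975 0.31472813 0.066     ]]
clock: 8.5
position: [0.4936, 0.2932, 0.019]
ee_rot: [-3.113, -0.422, -0.001]
force: [-0.3, 0.0, -1.9]
width: 0.47
gripper_force: 20.0
```

```bash
python3 -m creep '[[0,0,0.05,0,0.3],[0,0,0.05,0,0.3],[0,0,0.03,0,0.3],[0,0,0,0,0.3],[0,0,0,0,0.3]]'
```

```text
clock: 9.12
position: [0.4934, 0.293, 0.0135]
ee_rot: [3.113, 0.422, 0.0]
force: [-0.0, -1.2, -3.6]
width: 0.469
gripper_force: 20.0
```

```bash
python3 -m creep '[[0,0,0.03,0,0.3],[0,0,0,0,0.3],[0,0,0,0,0.3]]';python3 -m creep '[[0,0,0.02,0,0.3],[0,0,0,0,0.3],[0,0,0,0,0.3]]'
```

```text
clock: 9.5
position: [0.4934, 0.293, 0.0123]
ee_rot: [3.113, 0.422, 0.0]
force: [-0.5, 0.1, -2.3]
width: 0.469
gripper_force: 20.0
clock: 9.88
position: [0.4938, 0.2932, 0.012]
ee_rot: [-3.113, -0.422, -0.001]
force: [-0.6, -0.5, 4.3]
width: 0.469
gripper_force: 20.0
```

The force has swung from -2.3 N to +4.3 N, so the ball is on the floor of the pot. I'll release it without opening too wide inside the pot.

```bash
python3 -m creep '[[0,0,0,0,0.5],[0,0,0,0,0.54],[0,0,0,0,0.58],[0,0,0,0,0.6],[0,0,0,0,0.6],[0,0,0,0,0.6]]';python3 -m creep '[[0,0,-0.2,0,0.6],[0,0,-0.4,0,0.6],[0,0,-0.8,0,0.6],[0,0,-1,0,0.6],[0,0,-1,0,0.6],[0,0,-0.4,0,0.6],[0,0,0,0,0.7]]'; python3 - <<'E'
from h import *;from cell import readout
d=dict(np.load("top0.npz"))
print(togo(readout.observe(),(.4236,-.0279,.14),88.7))
E
```

```text
clock: 10.62
position: [0.4934, 0.293, 0.0115]
ee_rot: [3.113, 0.422, -0.0]
force: [-1.3, -0.5, 0.8]
width: 0.598
gripper_force: 0.0
clock: 11.5
position: [0.4939, 0.2934, 0.165]
ee_rot: [-3.112, -0.422, -0.004]
force: [0.2, 0.5, -0.7]
width: 0.665
gripper_force: 0.0
(array([-3.84,  7.27,  0.61]), np.float64(4.186509780471312), np.float64(-74.6), array([ 0.002,  0.001, -1.   ]))
```

```bash
python3 -m creep '[[-0.2,0.4,0,0,0.7],[-0.5,0.9,0.1,0,0.7],[-0.5,1,0.1,0,0.7],[-0.5,1,0.1,0,0.7],[-0.5,1,0.1,0,0.7],[-0.5,1,0.1,0,0.7],[-0.5,1,0,0,0.7],[-0.4,0.6,0,0,0.7],[-0.2,0.3,0,1,0.7],[0,0,0,1,0.7],[0,0,0,1,0.7],[0,0,0,1,0.7]]'; python3 -m creep '[[0,0,0,0.2,0.7],[0,0,0,0,0.7],[0,0,0,0,0.7]]'; python3 - <<'E'
from h import *;from cell import readout,vision
s=readout.observe();print(s["position"],s["joints"][6])
d=vision.get_image("wrist");np.savez("w3.npz",**d);cv2.imwrite("pics/w3.png",d["pixels"])
d2=vision.get_image("top");cv2.imwrite("pics/t3.png",d2["pixels"])
c=big(mask(d,(5,170,120),(20,255,255)));P=plane(d,c,.032);print(c.min(0),c.max(0),rect(P))
c,w,a=rect(P);print(togo(s,(*c,.04),a+90))
E
```

```text
clock: 13.0
position: [0.4229, -0.0248, 0.1429]
ee_rot: [-3.141, 0.022, 0.002]
force: [-0.2, -0.3, 0.1]
width: 0.698
gripper_force: 0.0
clock: 13.38
position: [0.4235, -0.0249, 0.1434]
ee_rot: [-3.141, 0.036, 0.0]
force: [-0.2, 0.0, 0.3]
width: 0.699
gripper_force: 0.0
[ 0.42349008 -0.02493002  0.14339075] -1.7043294031468754
[299 191] [350 259] (array([ 0.42631253, -0.02620337]), (59.01485061645508, 41.492061614990234), -1.3616561889648438)
(array([0.07, 0.03, 2.58]), np.float64(0.012863672344394672), np.float64(-91.3), array([-0.,  0., -1.]))
```

View pics/w3.png

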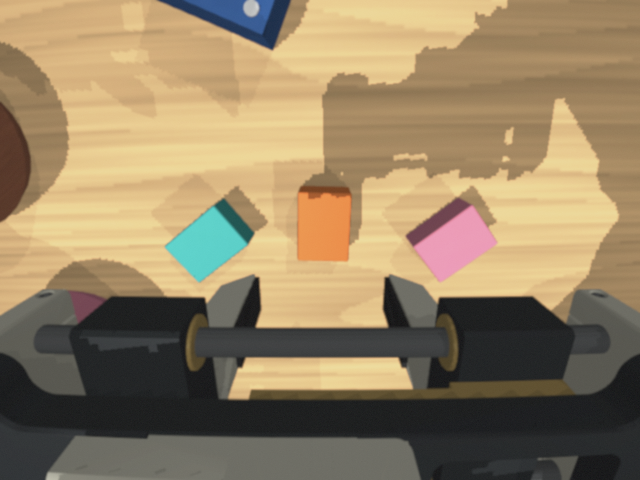

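The insert's top face is centred near (324,225), square with the fingers, and the teal and pink blocks clear both fingers. I'll grip only the top 9 mm so the fingers stay above the holder later.

```bash
python3 -m creep '[[0.05,0.03,0.4,0,0.7],[0,0,0.8,0,0.7],[0,0,0.8,0,0.7],[0,0,0.6,0,0.7],[0,0,0.3,0,0.7],[0,0,0.1,0,0.7],[0,0,0,0,0.6],[0,0,0,0,0.5],[0,0,0,0,0.4],[0,0,0,0,0.3],[0,0,0,0,0.3]]' 30; python3 -m creep '[[0,0,0,0,0.3],[0,0,0,0,0.3],[0,0,-0.1,0,0.3],[0,0,-0.3,0,0.3],[0,0,-0.8,0,0.3],[0,0,-0.8,0,0.3],[0,0,-0.6,0,0.3],[0,0,-0.2,0,0.3],[0,0,0,0,0.3]]'; python3 - <<'E'
from h import *;from cell import readout
t=dict(np.load("top0.npz"))
# screw heads / corners on holder top
hsv=cv2.cvtColor(t["pixels"],cv2.COLOR_BGR2HSV)
m=cv2.inRange(hsv,(0,0,120),(180,110,255))[150:230,265:340]
n,l,st,ce=cv2.connectedComponentsWithStats(m)
for i in range(1,n):
    if 3<st[i,4]<900:print(st[i,4],ce[i]+[265,150],plane(t,[ce[i]+[265,150]],.052)[0])
print(togo(readout.observe(),(.64,.031,.11),65.7))
E
```

```text
clock: 14.85
position: [0.4261, -0.0264, 0.0241]
ee_rot: [3.141, -0.037, 0.002]
force: [0.4, -0.7, 7.1]
width: 0.474
gripper_force: 29.9
clock: 15.98
position: [0.4256, -0.0263, 0.1358]
ee_rot: [3.141, -0.037, 0.001]
force: [-0.6, 0.5, -1.6]
width: 0.477
gripper_force: 29.9
5 [315.4 151.4] [ 0.73554266 -0.00637018  0.052     ]
8 [330.125 150.625] [ 0.736643   -0.04292911  0.052     ]
4 [337.5  150.25] [ 0.73716588 -0.06123986  0.052     ]
4 [286.   153.75] [0.73131136 0.06666311 0.052     ]
4 [270. 155.] [0.7291091  0.10642091 0.052     ]
4 [277.5 155.5] [0.72732667 0.08780208 0.052     ]
4 [301.   156.25] [0.72388702 0.02954282 0.052     ]
11 [320.18181818 156.45454545] [ 0.72216454 -0.01795066  0.052     ]
6 [328.16666667 156.        ] [ 0.72284935 -0.0377408   0.052     ]
32 [271.8125  160.03125] [0.71598076 0.10198569 0.052     ]
5 [286.6 158.4] [0.71924363 0.06529513 0.052     ]
15 [293.4        161.13333333] [0.71176148 0.04853425 0.052     ]
4 [337.  160.5] [ 0.71070782 -0.05928962  0.052     ]
4 [316.  161.5] [ 0.70941068 -0.00734012  0.052     ]
8 [331.25 162.  ] [ 0.7071943
[... 2656 characters left out ...]
.052     ]
8 [279.    225.125] [0.55125561 0.08549011 0.052     ]
4 [293.75 224.75] [0.5513368  0.04971876 0.052     ]
7 [297.85714286 225.85714286] [0.54837003 0.03980596 0.052     ]
20 [308.15 226.75] [0.54558224 0.0149232  0.052     ]
6 [275.83333333 227.66666667] [0.54516471 0.09321964 0.052     ]
4 [283.75 228.  ] [0.54389117 0.07404103 0.052     ]
6 [318.16666667 228.16666667] [ 0.54152411 -0.00923829  0.052     ]
4 [334.75 226.75] [ 0.54407227 -0.04941028  0.052     ]
4 [337.75 227.75] [ 0.54144048 -0.05659687  0.052     ]
5 [291.  228.8] [0.54150742 0.05650584 0.052     ]
(array([ 5.32, -1.56,  0.65]), np.float64(5.737580326114582), np.float64(-91.3), array([ 0.001, -0.   , -1.   ]))
```

```bash
python3 -m creep '[[0.4,-0.3,0,0,0.3],[0.8,-0.5,0,0,0.3],[0.8,-0.5,0,0,0.3],[0.8,-0.5,0,0,0.3],[0.5,-0.3,0,0,0.3],[0.2,-0.2,0,0,0.3],[0,0,0,1,0.3],[0,0,0,1,0.3],[0,0,0,1,0.3],[0,0,0,1,0.3],[0,0,0,1,0.3],[0,0,0,0.74,0.3]]'; python3 -m creep '[[0,0,0,0,0.3],[0,0,0,0,0.3]]'; python3 - <<'E'
from h import *;from cell import readout,vision
s=readout.observe()
d=vision.get_image("wrist");np.savez("w4.npz",**d);cv2.imwrite("pics/w4.png",d["pixels"])
m=mask(d,(105,120,40),(125,255,255));c=big(m);P=plane(d,c,.052);c,w,a=rect(P);print(c,w,a)
print(togo(s,(*c,.09),a+90))
t=dict(np.load("top0.npz"));q=np.array([(113,61),(221,104),(53,194),(161,238)])/3.8+[265,150];p=plane(t,q,.052)[:,:2];print(p.mean(0),rect(p))
E
```

```text
clock: 17.48
position: [0.5671, 0.0626, 0.1348]
ee_rot: [3.07, -0.664, -0.002]
force: [0.1, 0.4, -0.5]
width: 0.473
gripper_force: 29.9
clock: 17.73
position: [0.5674, 0.0625, 0.1352]
ee_rot: [3.071, -0.659, -0.001]
force: [0.5, -1.3, -1.2]
width: 0.475
gripper_force: 29.9
[0.64168799 0.03334884] (117.78712463378906, 98.14109802246094) -24.26213836669922
(array([ 1.99, -0.1 ,  1.13]), np.float64(0.006863698494839809), np.float64(-114.2), array([-0.001, -0.   , -1.   ]))
[0.6397829  0.03064857] (array([0.63976428, 0.03049717]), (97.12265014648438, 75.97428894042969), -24.334556579589844)
```

View pics/w4.png

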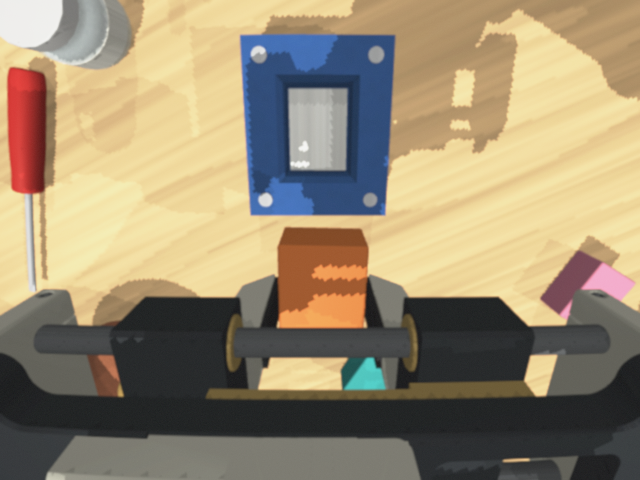

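The picture shows the recess at (317,130), the screws at (258,54), (376,54), (265,200) and (370,200), and the insert held square at (323,280). The top and wrist views agree within about 1 mm on the insert-to-holder offset. I'll move over the recess and lower.

```bash
python3 -m creep '[[0.3,-0.02,0,0,0.3],[0.5,-0.02,0,0,0.3],[0.5,-0.02,0,0,0.3],[0.4,-0.02,0.2,0,0.3],[0.2,0,0.3,0,0.3],[0.1,0,0.3,0,0.3],[0,0,0.2,0,0.3],[0,0,0.2,0,0.3],[0,0,0,0,0.3],[0,0,0,0,0.3]]'; python3 - <<'E'
from h import *;from cell import readout,vision
print(togo(readout.observe(),(.6416,.0326,.058),65.8))
E
```

```text
clock: 19.02
position: [0.6421, 0.0326, 0.0879]
ee_rot: [-3.071, 0.661, -0.001]
force: [-0.3, 0.1, -1.3]
width: 0.476
gripper_force: 29.9
(array([-0.01,  0.  ,  0.75]), np.float64(-0.0236463458117413), np.float64(-114.3), array([ 0.001,  0.   , -1.   ]))
```

```bash
python3 -m creep '[[0,0,0.15,0,0.3],[0,0,0.15,0,0.3],[0,0,0.1,0,0.3],[0,0,0,0,0.3]]';python3 -m creep '[[0,0,0.1,0,0.3],[0,0,0.1,0,0.3],[0,0,0,0,0.3]]'
```

```text
clock: 19.52
position: [0.6416, 0.0323, 0.071]
ee_rot: [3.071, -0.661, -0.001]
force: [1.1, 0.7, -1.4]
width: 0.473
gripper_force: 29.9
clock: 19.9
position: [0.6416, 0.0324, 0.0631]
ee_rot: [3.071, -0.661, -0.001]
force: [-0.2, -0.5, -1.8]
width: 0.475
gripper_force: 29.9
```

The insert is past the lead-in with no side force.

```bash
python3 -m creep '[[0,0,0.08,0,0.3],[0,0,0.03,0,0.3],[0,0,0,0,0.3],[0,0,0,0,0.3]]'
```

```text
clock: 20.4
position: [0.642, 0.0324, 0.0592]
ee_rot: [-3.071, 0.661, -0.0]
force: [0.2, -0.3, -1.6]
width: 0.476
gripper_force: 29.9
```

```bash
python3 -m creep '[[0,0,0.03,0,0.3],[0,0,0.02,0,0.3],[0,0,0,0,0.3],[0,0,0,0,0.3]]'
```

```text
clock: 20.9
position: [0.642, 0.0324, 0.0574]
ee_rot: [-3.071, 0.661, -0.0]
force: [-2.0, -0.7, 3.8]
width: 0.476
gripper_force: 29.9
```

It rests on the plate. I'll let go, rise, shut the fingers and press on the middle.

```bash
python3 -m creep '[[0,0,0,0,0.55],[0,0,0,0,0.6],[0,0,0,0,0.6],[0,0,-0.3,0,0.6],[0,0,-0.5,0,0.6],[0,0,-0.3,0,0.3],[0,0,0,0,0],[0,0,0,0,0],[0,0,0,0,0],[0,0,0,0,0],[0,0,0,0,0]]'; python3 -m creep '[[0,0,0.3,0,0],[0,0,0.3,0,0],[0,0,0.15,0,0],[0,0,0.1,0,0],[0,0,0,0,0]]'
```

```text
clock: 22.28
position: [0.6418, 0.0324, 0.1008]
ee_rot: [3.071, -0.661, -0.001]
force: [0.1, 0.1, 0.1]
width: 0.017
gripper_force: 0.0
clock: 22.9
position: [0.6418, 0.0323, 0.0668]
ee_rot: [3.071, -0.661, -0.001]
force: [0.6, 0.4, 0.1]
width: 0.007
gripper_force: 0.0
```

```bash
python3 -m creep '[[0,0,0.05,0,0],[0,0,0.05,0,0],[0,0,0.05,0,0],[0,0,0.05,0,0],[0,0,0,0,0]]'; python3 -m creep '[[0,0,0.05,0,0],[0,0,0.05,0,0],[0,0,0.05,0,0],[0,0,0,0,0]]'
```

```text
clock: 23.52
position: [0.6424, 0.0324, 0.0595]
ee_rot: [-3.071, 0.661, -0.002]
force: [-0.9, -0.3, 3.1]
width: 0.008
gripper_force: 1.6
clock: 24.02
position: [0.6423, 0.0324, 0.0533]
ee_rot: [-3.071, 0.661, -0.001]
force: [1.3, 0.3, 1.7]
width: 0.001
gripper_force: 1.2
```

```bash
python3 -m creep '[[0,0,0.04,0,0],[0,0,0.03,0,0],[0,0,0,0,0]]'; python3 -m creep '[[0,0,0.04,0,0],[0,0,0,0,0]]'; python3 -m creep '[[0,0,0.03,0,0],[0,0,0,0,0]]'
```

```text
clock: 24.4
position: [0.6425, 0.0324, 0.0522]
ee_rot: [-3.071, 0.662, -0.002]
force: [-5.2, -1.0, 20.0]
width: 0.005
gripper_force: 9.7
clock: 24.65
position: [0.6427, 0.0324, 0.052]
ee_rot: [-3.07, 0.662, -0.003]
force: [-9.5, -0.2, 33.0]
width: 0.01
gripper_force: 16.2
clock: 24.9
position: [0.6428, 0.0325, 0.0518]
ee_rot: [-3.07, 0.662, -0.004]
force: [-13.4, -2.0, 43.2]
width: 0.006
gripper_force: 21.1
```

Force climbs steeply at z = 0.052, so the plate is on its stop. I'll back off, clear the view and check.

```bash
python3 -m creep '[[0,0,-0.2,0,0],[0,0,-0.5,0,0],[-0.2,0,-1,0,0],[-0.8,0,-1,0,0],[-1,0,-0.5,0,0],[-1,0,0,0,0],[-0.3,0,0,0,0],[0,0,0,0,0],[0,0,0,0,0]]'; python3 - <<'E'
from h import *;from cell import readout,vision
d=vision.get_image("wrist");t=vision.get_image("top")
m=mask(d,(105,120,40),(125,255,255));b=big(m);c,w,a=rect(plane(d,b,.052));print("holder",c,w,a)
mo=mask(d,(3,150,80),(20,255,255),(*b.min(0),*b.max(0)));o=big(mo);c,w,a=rect(plane(d,o,.052));print("insert",c,w,a)
z=d["z_map"];k=np.zeros(z.shape,np.uint8)
def pts(mm):
    v,u=np.nonzero(mm&(z>0).astype(np.uint8)*255);f=ray(d,np.c_[u,v].astype(float))
    n=R.from_rotvec(d["rotation"]).as_matrix()[:,2]
    return d["position"]+f*(z[v,u]/-(f@n))[:,None]
er=np.ones((5,5),np.uint8)
print("z insert/holder",np.median(pts(cv2.erode(mo,er))[:,2]),np.median(pts(cv2.erode(m,er))[:,2]))
x,y=b.min(0)-15;X,Y=b.max(0)+15
A=cv2.resize(d["pixels"][max(y,0):Y,max(x,0):X],(380,440));B=cv2.resize(t["pixels"][205:295,150:236],(420,440))
cv2.imwrite("pics/fin.png",np.hstack([A,B]))
E
```

```text
clock: 26.02
position: [0.5226, 0.086, 0.1753]
ee_rot: [3.07, -0.663, 0.0]
force: [0.6, 0.0, -0.6]
width: 0.008
gripper_force: 0.0
holder [0.6337959  0.03693675] (100.28337097167969, 97.79583740234375) -24.382850646972656
insert [0.6401554  0.03421368] (60.55244064331055, 43.573673248291016) -24.73810577392578
z insert/holder 0.05181008733335979 0.051716754081022775
```

View pics/fin.png

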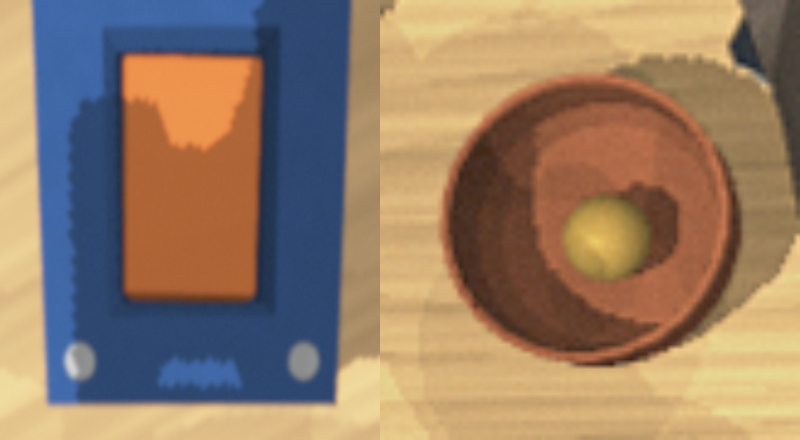

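In the left half the orange insert at (192,178) is square in the recess and flush with the holder to about 0.1 mm by depth. In the right half the ball at (607,237) rests near the middle of the pot. The robot touches nothing, so I'll hand in.

```bash
python3 -c "
from cell import sign_off;print(sign_off())"
```

```text
the job is handed in; nothing more can be done
None
```

The job is handed in at about 26 s on the robot's clock: in the last pictures the orange insert is square and flush in the blue holder and the brass ball rests near the middle of the terracotta pot; the hand-in gave no verdict.

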